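Dispense a test cassette and read it through the loupe

TASK

Pull the lever of the cassette dispenser all the way to the front so that the test cassette comes fully out onto the reading tray, and ease the lever slowly back to rest without letting it snap. Then pick up the loupe by its handle and hold it level, with the lens centred over the cassette's result window and at the height of the collar on the gauge post, touching neither cassette nor dispenser; leave the collar and the other things as they are. The program finishes while still holding the loupe there, still.

Things in the scene. Friction and masses are not known exactly. Their poses are not given: they have to be found in the camera images.
- dispenser: Test cassette dispenser, fixed: base block 200 x 150 x 33 mm (x -90 to +110, y -83 to +67 of its frame), white housing in the middle (36 x 88 mm, top 87 mm above the worktop), an open reading tray in front of it, a lever at its right (-y), a thin gauge post at its left. Origin under the housing, 25 mm above the worktop; its front, where the cassette comes out, is its -x; z up.
- tray_place (a point): Where the cassette's underside centre lies when fully out: on the tray's dark steel deck, 37 mm above the worktop, 58 mm in front (-x) of the dispenser's origin. Low side rails and an end lip (5 mm high) surround the tray.
- lever (a joint): Lever angle, rad: 0 at rest (leaning back by 0.25 rad, to the dispenser's +x), grows as its top is pulled to the front (-x), stop at 0.75. A spring always pulls it to 0 (about 2 N at the hand bar at rest, 7 N at the stop); let go, it snaps back. A linked pusher slides the cassette out over the full stroke and goes back with the lever; the cassette stays out.
- lever_hinge (a point): Point on the lever's horizontal hinge axis, which runs along the dispenser's y: at x +45, y -100, z 20 mm of the dispenser's frame, level across with lever_grip, so the hand bar swings round it in a circle of 150 mm.
- lever_grip (a point): Middle of the lever's hand bar: a round rubber bar along the dispenser's y, 16 mm thick, 58 mm long (29 mm to either side of this point), about 190 mm above the worktop at rest. The thin lever arm joins it at its left (+y) end; otherwise free all round.
- cassette: White flat test cassette, 24 (its x) x 70 (its y) x 7 mm (z), origin in the middle of its underside, axes as the dispenser's. It starts under the housing, at the dispenser's origin, 37 mm above the worktop.
- cassette_window (a point): Middle of the cassette's oblong result window, on its upper face, 8 mm to +y of the cassette's centre (the round sample well is at its other end).
- loupe: Hand loupe lying flat: black lens ring, 52 mm outside, 14 mm high, clear lens; straight black handle 18 mm wide, 24 mm high, flush with the ring underneath. Origin under the lens centre, on the underside. Its z is the lens axis, up as it lies; the handle runs along its -x, from 24 to 119 mm from the origin; centre of mass about 50 mm along it. About 0.07 kg.
- lens_centre (a point): Middle of the lens, 7 mm above the loupe's underside.
- focus_mark (a point): Middle of the focus mark: a black collar, 20 mm across, 16 mm high, set at a varying height (100 to 130 mm above the worktop) on the thin gauge post (7 mm thick, top 151 mm above the worktop) left of the reading tray, at x -40, y +55 mm of the dispenser frame. It shows the height for the middle of the lens.
- cup_0: Bystander: a small grey sample cup, 25 mm wide and 26 tall, near the lens end of the loupe; origin in the middle of its underside. To be left alone.
- bottle_c: Bystander: a small capped reagent bottle, 34 mm wide and 62 tall, right of the loupe; origin in the middle of its underside. To be left alone.
- strip_vial: Bystander: a wide-capped vial, 37 mm wide and 66 tall, behind and right of the dispenser; origin in the middle of its underside. To be left alone.
- timer: Bystander: a flat bench timer, 64 x 66 x 19 mm, far to the left; origin in the middle of its underside. To be left alone.
- bottle_a: Bystander: a capped reagent bottle, 42 mm wide and 88 tall, far to the left; origin in the middle of its underside. To be left alone.
- cuvette_rack_0: Bystander: a low black cuvette rack, 104 x 28 x 26 mm, in front of the analyser; origin in the middle of its underside. To be left alone.

How it is judged:
By the outcome, as a careful person would: the job done as asked, in the order asked, and still so for the second after the job is handed in, while the arm keeps its last pose, push and grip.
It also fails if it takes over 72 s, if anything falls off the work surface, if the arm or the gripper's body presses on something with over 40 N, if the wrist force passes 120 N, or if a joint passes its speed limit or range.

ROBOT

A 7-joint arm with a two-finger parallel gripper is mounted at the origin on a cart in front of the work surface, level with it; the furniture and walls round the work are solid. World frame = base frame: x ahead of the robot, y to its left, z up, the work surface at z = 0. Lengths are in mm, angles in rad, forces in N, time in s.
With the tool pointing down it reaches from about 425 to 875 mm from the base axis. Payload 9.9 kg.
Tool frame: the origin (TCP) lies midway between the tips of the shut fingers; the grasp point (between the pads) lies 19 mm behind it (arm.grasp_offset is the distance from the TCP to the grasp point, in mm); z points along the fingers, x is the direction in which the jaws open and shut, and the axes are right-handed (so a half turn about z gives the same grasp; the last joint's range is limited). The gripper opens to 85 mm and grips with 20 to 120 N. Pads are 22 mm wide; open, the fingers measure 114 mm over their backs; the gripper's body (76 mm by 85 mm) begins 54 mm behind the grasp point. The pads swing forward as they close: fully open they stand 13 mm farther back than shut.
Start: joints at [1.213, 0.576, 0.025, 1.437, -0.015, 1.129, -0.057], TCP at [182.519, -649.858, 231.289] pointing down, gripper open.
Joint ranges: [-2.76, 2.76], [-0.34, 2.15], [-1.52, 1.57], [0.19, 2.46], [-1.09, 4.23], [0.17, 1.99], [-2.82, 2.82]. Speed limits (rad/s): [2.22, 2.22, 3.01, 3.01, 3.14, 3.14, 3.14].

INTERFACE

Orientations are given as a rotation vector (axis times angle).
In Python, from station import sensors, vision, ticket, arm gives the robot as it stands.
- The arm moves only by the tool send_rows, never from a script. Its argument "increments" is a list of rows, each an object with "offset": the shift along the world's x, y, z in mm, a list of three; "turn": the turn about the world's z in degrees; "gripper": the finger opening in mm, from 0 to 85.4. In form: [{"offset": [x, y, z], "turn": turn, "gripper": gripper}, ...]. A call has 1 to 10 rows; each row is the pose to reach, as a shift and turn from the pose commanded when the call began; what a row does not reach only later rows make up. A row lasts 1/12 s, in which the tool goes at most 41.7 mm and 7.16 degrees, less where a joint would pass 70% of its speed; a pose out of reach is approached as far as the arm can. A call with a gripper value outside its range is refused whole. The fingers move at their own pace and stop on an object; "grip_force" is the grip in N (left out, the last holds). Time passes only in rows, so rows that repeat a pose let the fingers close. It gives the time, the measured TCP pose, the force and the opening at its end, in the units of the state.
- sensors.state(): the state, without advancing time (a new reading comes with each control period).
- vision.camera(name): name is "scene" or "top"; returns a dict with "img" (384x512x3 uint8, red, green, blue), "z_map" (384x512 float32, mm along the optical axis (not along the pixel's ray), 0 where there is no reading), "fx", "fy", "cx", "cy" (pixels), "rvec" (rotation vector, rad) and "tvec" (3), from world to camera coordinates, as OpenCV has them. Camera axes: x right, y down, z forward; pixel columns grow to the right and rows downward; lengths in mm; the calibration is good to about 2 mm. A picture is of the moment at which its call begins.
- ticket.job_done(): hands the job in, once; it reports no verdict.
The state is a dict: "time_s": time; "joint_positions": joint angles; "joint_vel": joint speeds; "joint_torque": joint torques, N m; "tcp_pos": TCP position; "tool_rot": TCP orientation; "wrist_force": force on the tool from outside, world axes, zero at the start; "ft_torque": the same for the moment, N m; "finger_gap": opening from 0.0 (shut) to 1.0 (fully open).
Only numpy, scipy, OpenCV 4.12 (cv2) and the standard library are available. Lean on these libraries where they do the work, as an engineer would, in place of code of your own. Each camera call takes 0.05 s, during which the arm holds its last target.

## Working session

There is one attempt and no reset: what is moved stays moved. The work goes in short steps, Python scripts to look and compute and a tool call to move; the robot and the scene stay as the last step left them, time stands still between calls to the robot, and variables do not carry over. Pictures are saved under pics/ and viewed, and the job is handed in when it is done.

Besides the shell and the picture viewer there is one more tool, called after "Emit:" by a JSON object that holds its "api" and its "payload", one argument or row to a line. send_rows: Moves the arm, as the interface text tells. Its arguments: {"type":"object","properties":{"increments":{"type":"array","items":{"type":"object","properties":{"offset":{"type":"array","items":{"type":"number"}},"turn":{"type":"number"},"gripper":{"type":"number"}}}},"grip_force":{"type":"number"}},"required":["increments"]}

```bash
ls; mkdir -p pics
python3 - <<'E'
from station import sensors, vision, arm
import cv2,numpy as np
print(sensors.state(), arm.grasp_offset)
for n in("scene","top"):
    c=vision.camera(n); cv2.imwrite(f"pics/{n}0.png",cv2.resize(c["img"][:,:,::-1],None,fx=1.5,fy=1.5))
    print(n,c["fx"],c["fy"],c["cx"],c["cy"],c["rvec"],c["tvec"])
    np.savez(f"{n}0.npz",**c)
E
```

```text
pics
{'time_s': 0.0, 'joint_positions': array([ 1.2131846 ,  0.57649003,  0.02486284,  1.43795732, -0.01496468,
        1.12899903, -0.05649176]), 'joint_vel': array([-0.00096202,  0.00081377, -0.00025467, -0.002624  ,  0.00017091,
        0.00029584,  0.00061803]), 'joint_torque': array([ 8.48338259e-04, -7.65754437e+01,  2.25067645e+00, -2.85967219e+01,
        1.52417069e-02,  1.27291205e-02,  2.09771810e-05]), 'tcp_pos': array([ 182.37526377, -649.40021762,  230.45398605]), 'tool_rot': array([-2.50315353e+00,  1.89687917e+00,  2.20479639e-03]), 'wrist_force': array([0.59380858, 0.15005812, 0.00422688]), 'ft_torque': array([ 0.05149351, -0.10614049, -0.02654826]), 'finger_gap': 1.000799019926287} 18.700000000000003
scene 402.2605810390594 402.2605810390594 256.0144070229141 190.62001916324587 [ 1.27376743 -2.34070574  0.88833396] [ 285.10006432  453.80925196 1142.18550418]
top 364.475484827087 364.475484827087 259.5287393022044 187.52396378363383 [ 2.19076633 -2.200587    0.07157867] [ -62.90411535  564.877228   1371.25128076]
```

View pics/scene0.png

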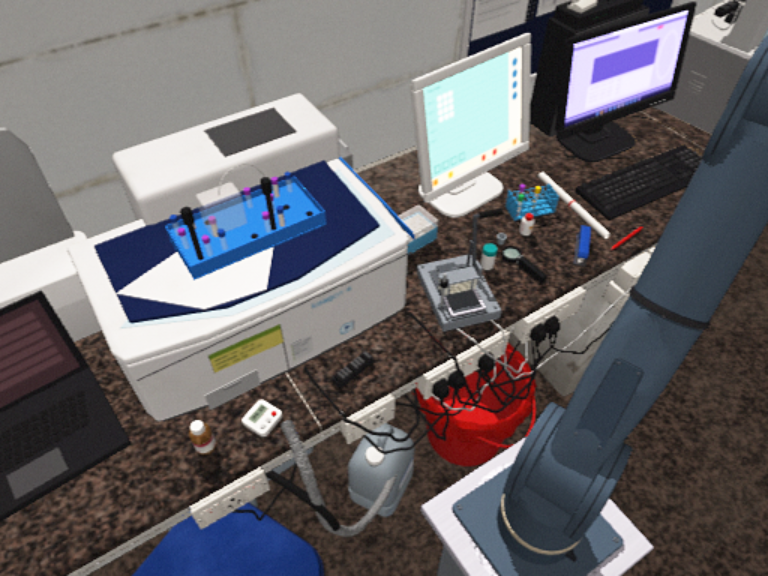

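View pics/top0.png

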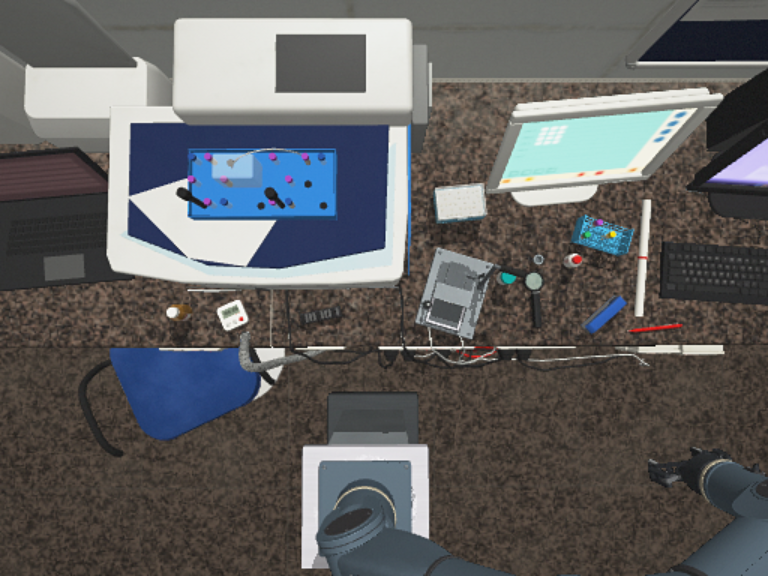

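```bash
cat > h.py <<'E'
import cv2,numpy as np
def load(f): return dict(np.load(f))
def RT(c): return cv2.Rodrigues(c["rvec"])[0],c["tvec"].reshape(3)
def ray_plane(c,u,v,z):
    R,t=RT(c); d=R.T@np.array([(u-c["cx"])/c["fx"],(v-c["cy"])/c["fy"],1]); o=-R.T@t
    return o+d*(z-o[2])/d[2]
def pix3d(c,u,v):
    R,t=RT(c); z=c["z_map"][int(round(v)),int(round(u))]
    return R.T@(z*np.array([(u-c["cx"])/c["fx"],(v-c["cy"])/c["fy"],1])-t)
def proj(c,p):
    R,t=RT(c); q=R@np.asarray(p,float)+t
    return q[0]/q[2]*c["fx"]+c["cx"], q[1]/q[2]*c["fy"]+c["cy"]
def crop(c,x0,x1,y0,y1,s,name,pts=()):
    im=cv2.resize(c["img"][y0:y1,x0:x1,::-1],None,fx=s,fy=s,interpolation=cv2.INTER_CUBIC)
    for p in pts:
        u,v=proj(c,p); cv2.circle(im,(int((u+.5-x0)*s),int((v+.5-y0)*s)),3,(0,0,255),1)
    cv2.imwrite("pics/"+name,im)
E
python3 - <<'E'
from h import *
s=load("scene0.npz");t=load("top0.npz")
crop(s,265,380,130,225,6.5,"s1.png")
crop(t,265,385,155,235,6.5,"t1.png")
E
```

```text
(no output)
```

View pics/s1.png

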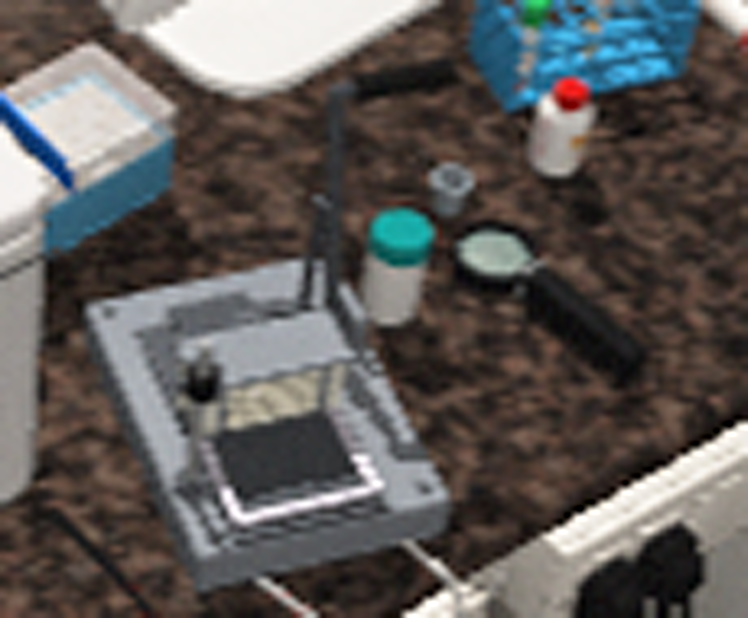

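View pics/t1.png

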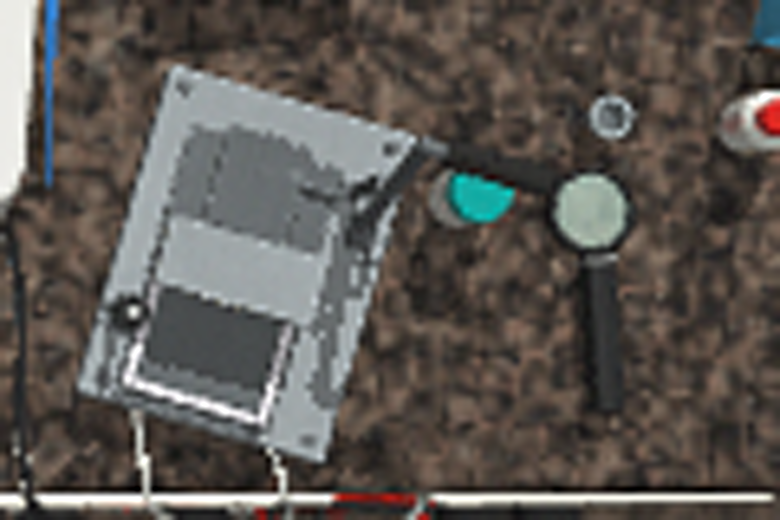

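```bash
cat >> h.py <<'E'
def uc(x,y,x0,y0,s=6.5): return x0+(x+.5)/s-.5, y0+(y+.5)/s-.5
def rigid2(local,world):
    l=np.array(local,float);w=np.array(world,float); lc=l.mean(0);wc=w.mean(0)
    a=l-lc;b=w-wc; th=np.arctan2((a[:,0]*b[:,1]-a[:,1]*b[:,0]).sum(),(a*b).sum())
    R=np.array([[np.cos(th),-np.sin(th)],[np.sin(th),np.cos(th)]]); o=wc-R@lc
    return th,o,np.linalg.norm(w-(l@R.T+o),axis=1)
E
python3 - <<'E'
from h import *
s=load("scene0.npz");t=load("top0.npz")
loc=[(110,67),(110,-83),(-90,-83),(-90,67)]
T=[uc(x,y,265,155) for x,y in[(178,65),(418,137),(322,462),(80,390)]]
S=[uc(x,y,265,130) for x,y in[(88,303),(322,258),(448,497),(198,570)]]
for c,P in((t,T),(s,S)):
    w=[ray_plane(c,u,v,33)[:2] for u,v in P]; print(np.round(w,1)); print(rigid2(loc,w))
# lever bar ends at z~190
for c,P,o in((t,[(432,148),(550,180)],(265,155)),(s,[(342,90),(455,73)],(265,130))):
    for p in P: 
        u,v=uc(*p,*o); print(ray_plane(c,u,v,190), pix3d(c,u,v))
# loupe
for c,P,o in((t,[(590,211),(607,405)],(265,155)),(s,[(495,250),(625,365)],(265,130))):
    for p in P: 
        u,v=uc(*p,*o); print('L',ray_plane(c,u,v,14),ray_plane(c,u,v,24), pix3d(c,u,v))
E
```

```text
[[ 650.  -188.3]
 [ 607.4 -327.3]
 [ 419.8 -269. ]
 [ 461.8 -129.9]]
(np.float64(-0.29902053191164185), array([ 527.5405712 , -218.02890643]), array([3.057935  , 2.55242069, 3.25325157, 2.44594558]))
[[ 652.6 -185.3]
 [ 607.1 -325.1]
 [ 423.8 -268.2]
 [ 457.9 -121. ]]
(np.float64(-0.2958719960088956), array([ 528.10321907, -214.33045693]), array([2.9958093 , 2.13987864, 6.02980416, 4.72329792]))
[ 587.60601274 -303.21044503  190.        ] [ 586.86757492 -301.43279004  198.67920394]
[ 570.86449035 -363.6637949   190.        ] [ 570.55868961 -362.57093256  194.29084236]
[ 591.4911224  -303.60598152  190.        ] [ 584.42625615 -296.57490686  198.75726698]
[ 568.7161997  -365.13732489  190.        ] [ 565.36623309 -361.43025135  194.27756432]
L [ 565.03577627 -431.7093657    14.        ] [ 564.45545585 -428.99511821   24.        ] [ 484.48688739  -54.96987171 1402.00715211]
L [ 451.25481697 -439.41572054   14.        ] [ 451.49423988 -436.64595204   24.        ] [ 451.52297385 -436.3135425    25.20013475]
L [ 568.64842588 -432.26069286   14.        ] [ 562.02529668 -424.34271756   24.        ] [ 568.56259412 -432.15808068   14.12959397]
L [ 454.78887492 -433.96744744   14.        ] [ 449.16342964 -426.03451686   24.        ] [ 454.76188665 -433.92938892   14.04797536]
```

Emit:
{"api": "send_rows", "payload": {
  "increments": [
    {"offset": [0, 0, 50], "turn": 0, "gripper": 60},
    {"offset": [36, 28, 60], "turn": 7, "gripper": 60},
    {"offset": [70, 56, 60], "turn": 14, "gripper": 60},
    {"offset": [105, 83, 60], "turn": 21, "gripper": 60},
    {"offset": [140, 111, 60], "turn": 28, "gripper": 60},
    {"offset": [175, 138, 60], "turn": 35, "gripper": 60},
    {"offset": [210, 166, 60], "turn": 42, "gripper": 60},
    {"offset": [245, 194, 60], "turn": 49, "gripper": 60},
    {"offset": [280, 221, 60], "turn": 55, "gripper": 60},
    {"offset": [300, 240, 60], "turn": 57.2, "gripper": 60}
  ]
}}

```text
time_s: 0.93
tcp_pos: [474.4, -416.6, 291.0]
tool_rot: [-3.108, 0.458, 0.001]
wrist_force: [0.6, -0.3, -0.9]
finger_gap: 0.708
```

Run:
```python
from h import *
s=load("scene0.npz");t=load("top0.npz")
# collar: scene zoom + depth
print(proj(s,(506,-152.6,151)),proj(s,(506,-152.6,33)),proj(s,(506,-152.6,115)))
crop(s,280,320,170,210,15,"sc.png",[(506,-152.6,151),(506,-152.6,33)])
crop(t,270,300,185,225,15,"tc.png",[(506,-152.6,151),(506,-152.6,33)])
g=s["img"].mean(2)
print(np.round(g[178:202,290:303]).astype(int))
for v in range(180,200):
    print(v,[tuple(np.round(pix3d(s,u,v)).astype(int)) for u in (294,295,296,297)])
```

```text
(np.float64(296.78648564734345), np.float64(182.50623664362246)) (np.float64(294.0736486108322), np.float64(204.60054576500607)) (np.float64(295.92219727659915), np.float64(189.5453083520356))
[[139  95 102  99  96 100  98  96  97  97 101 116 126]
 [134 108  83 102  97 100 103  98 101  99 101 106 104]
 [106  75  74 101  98  97  92  90  92 108 123 137 160]
 [103  98 106 107 100 118 129 153 168 168 169 168 168]
 [106 106 123 151 167 176 197 190 173 169 171 169 162]
 [105  90 128 168 169 153 147 150 158 170 170 167 169]
 [103 102 133 175 179 140  97 124 155 170 166 169 168]
 [108 103  96 119 127 102 101 117 152 172 166 166 169]
 [108 106 113  95  59  82  97  70  83 139 172 167 163]
 [105 107 104  81  40  78  98  59  64 136 171 167 170]
 [112 100 107  88  26  42  35  20  53 143 179 164 134]
 [ 84  95  69  42  14  18  17   7  53 100 123 122 112]
 [104 103  87  59   7  11  14   8  60 105 149 167 156]
 [132  88 128 119  60  14   8  45  80 104 136 136 141]
 [141 111 118 115 111  96 110 141 132 118 153 151 153]
 [174 133  65  71  94 100 134 162 127  86 124 151 143]
 [173 142  66  64  93 106 1
[... 3610 characters left out ...]
t64(-150), np.int64(85)), (np.int64(501), np.int64(-152), np.int64(86)), (np.int64(528), np.int64(-181), np.int64(41))]
197 [(np.int64(510), np.int64(-151), np.int64(72)), (np.int64(505), np.int64(-152), np.int64(77)), (np.int64(-187), np.int64(471), np.int64(1155)), (np.int64(526), np.int64(-180), np.int64(38))]
198 [(np.int64(506), np.int64(-148), np.int64(72)), (np.int64(506), np.int64(-153), np.int64(70)), (np.int64(521), np.int64(-171), np.int64(43)), (np.int64(517), np.int64(-173), np.int64(46))]
199 [(np.int64(506), np.int64(-149), np.int64(66)), (np.int64(504), np.int64(-152), np.int64(66)), (np.int64(518), np.int64(-170), np.int64(41)), (np.int64(513), np.int64(-170), np.int64(46))]
```

Run:
```python
from h import *
s=load("scene0.npz");t=load("top0.npz")
for c in(s,t):
    R,tt=RT(c); cam=-R.T@tt; print("cam",cam)
    p=np.array([506,-152.6]); d=cam[:2]-p; d/=np.linalg.norm(d)
    for m in(114,116,118,120,122,124):
        print(m,"front-bottom",np.round(proj(c,(*(p+10*d),m-8)),2),"front-top",np.round(proj(c,(*(p+10*d),m+8)),2),"back-top",np.round(proj(c,(*(p-10*d),m+8)),2))
print(proj(s,(506,-152.6,151)))
g=t["img"].mean(2); print(g[195:212,278:295].astype(int))
```

```text
cam [-187.20871939  471.36930217 1155.23871392]
114 front-bottom [295.45 193.41] front-top [295.82 190.35] back-top [296.35 186.07]
116 front-bottom [295.49 193.03] front-top [295.87 189.96] back-top [296.4  185.68]
118 front-bottom [295.54 192.65] front-top [295.92 189.58] back-top [296.44 185.29]
120 front-bottom [295.59 192.27] front-top [295.97 189.19] back-top [296.49 184.9 ]
122 front-bottom [295.63 191.89] front-top [296.01 188.8 ] back-top [296.54 184.51]
124 front-bottom [295.68 191.5 ] front-top [296.06 188.41] back-top [296.59 184.12]
cam [ 484.48688739  -54.96987171 1402.00715211]
114 front-bottom [281.57 203.04] front-top [281.87 202.97] back-top [287.42 201.72]
116 front-bottom [281.6  203.03] front-top [281.91 202.96] back-top [287.47 201.71]
118 front-bottom [281.64 203.02] front-top [281.95 202.95] back-top [287.52 201.69]
120 front-bottom [281.68 203.01] front-top [281.99 202.94] back-top [287.57 201.68]
122 front-bottom [281.72 203.  ] front-top [282.03 202.93] back-top [287.62 201.67]
124 front-bottom [281.76 202.99] front-top [282.07 202.92] back-top [287.66 201.
[... 576 characters left out ...]
 98  80  36  40  94 217 125  42 145  75  75  75  78  74  75]
 [ 86  65 165 122  53  48  80 205 106  41  99  76  79  76  76  76  75]
 [ 81  62 123 115  46  49  39  35  46  99  78  76  78  77  76  75  74]
 [ 74 103 176  90  78  56  49  45  97 146  75  77  76  73  76  76  75]
 [ 68 149 178 109 112 112  92  77 176 131  74  76  77  76  75  76  75]
 [ 62 162 173 107 108 174 143  71 162  79  74  76  76  77  74  73  77]
 [ 90 169 173 106 106 175  95 183 255  80  75  75  76  75  75  74  76]
 [120 174 174 106 104 175 131 253 204  74  74  77  77  75  75  75  75]
 [165 172 173 109 174 137  96 241 147 110  73  74  75  73  74  76  76]
 [166 177 110 106 174  91 152 253  83 110 113 115  72 113  72  72  73]]
```

View pics/sc.png

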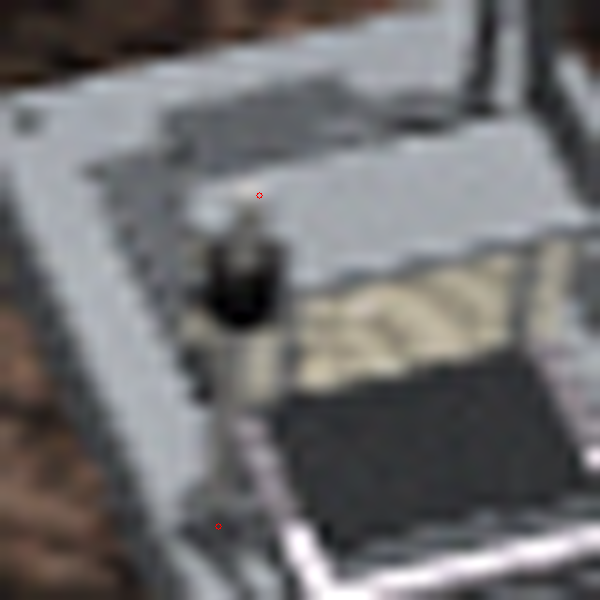

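View pics/tc.png

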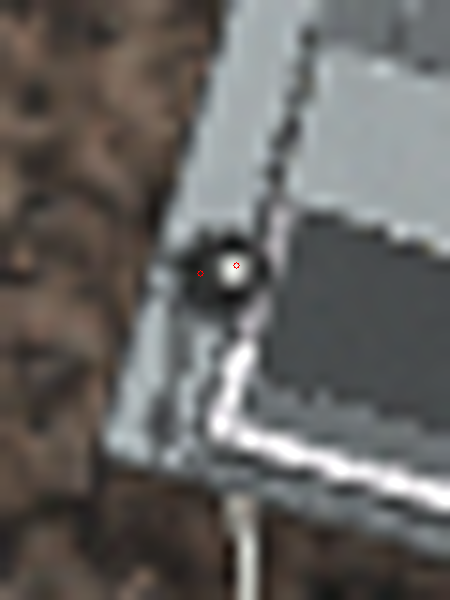

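Emit:
{"api": "send_rows", "payload": {
  "increments": [
    {"offset": [25, 20, 0], "turn": 0, "gripper": 50},
    {"offset": [50, 40, 0], "turn": 0, "gripper": 50},
    {"offset": [75, 60, 0], "turn": 0, "gripper": 50},
    {"offset": [95, 73, -5], "turn": 0, "gripper": 50},
    {"offset": [95, 73, -15], "turn": 0, "gripper": 50},
    {"offset": [95, 73, -15], "turn": 0, "gripper": 50},
    {"offset": [95, 73, -15], "turn": 0, "gripper": 50},
    {"offset": [95, 73, -15], "turn": 0, "gripper": 50}
  ]
}}

```text
time_s: 1.6
tcp_pos: [567.1, -346.3, 276.4]
tool_rot: [3.105, -0.47, -0.001]
wrist_force: [0.0, -1.3, 0.6]
finger_gap: 0.588
```

```bash
cat > st.py <<'E'
from station import sensors
import numpy as np
from scipy.spatial.transform import Rotation as Ro
s=sensors.state(); R=Ro.from_rotvec(s["tool_rot"]).as_matrix()
print(round(s["time_s"],2),np.round(s["tcp_pos"],1),"jaw deg",round(np.degrees(np.arctan2(R[1,0],R[0,0])),1),"z",np.round(R[:,2],3),"F",np.round(s["wrist_force"],1),"gap mm",round(s["finger_gap"]*85.4,1))
print("q",np.round(s["joint_positions"],2))
E
python3 st.py
python3 - <<'E'
from h import *
from station import vision
for n,b in(("scene",(300,400,110,180)),("top",(300,390,150,220))):
    c=vision.camera(n); np.savez(n+"1.npz",**c); crop(c,*b,7,n+"1.png")
E
```

```text
1.6 [ 567.1 -346.3  276.4] jaw deg -17.2 z [-0.001 -0.001 -1.   ] F [ 0.  -1.3  0.6] gap mm 50.2
q [ 0.64  0.54 -0.28  1.39  0.15  1.23  0.05]
```

View pics/scene1.png

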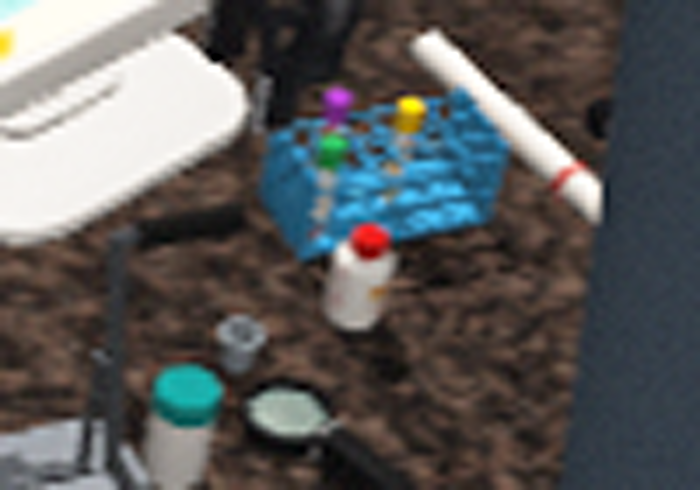

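View pics/top1.png

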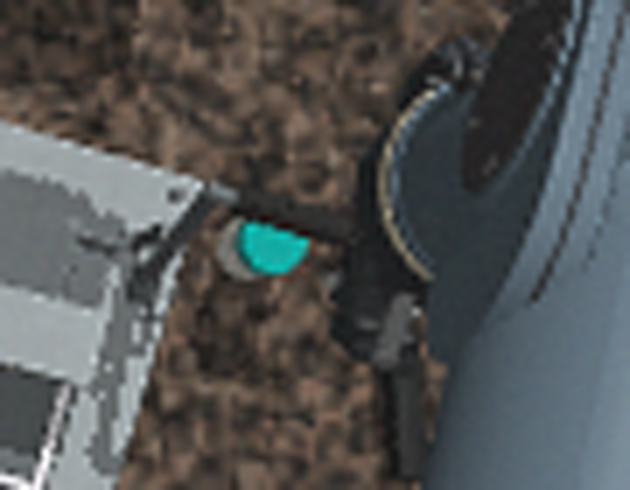

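Emit:
{"api": "send_rows", "payload": {
  "increments": [
    {"offset": [0, 0, 0], "turn": 0, "gripper": 50},
    {"offset": [0, 0, 0], "turn": 0, "gripper": 50},
    {"offset": [0, 0, 0], "turn": 0, "gripper": 50}
  ]
}}

```text
time_s: 1.95
tcp_pos: [568.0, -345.3, 276.6]
tool_rot: [3.106, -0.468, 0.001]
wrist_force: [0.1, -0.6, 0.1]
finger_gap: 0.584
```

Emit:
{"api": "send_rows", "payload": {
  "increments": [
    {"offset": [10, 8, -5], "turn": 0, "gripper": 50},
    {"offset": [10, 8, -25], "turn": 0, "gripper": 50},
    {"offset": [10, 8, -45], "turn": 0, "gripper": 50},
    {"offset": [10, 8, -62], "turn": 0, "gripper": 50},
    {"offset": [10, 8, -80], "turn": 0, "gripper": 50},
    {"offset": [10, 8, -95], "turn": 0, "gripper": 50},
    {"offset": [10, 8, -103], "turn": 0, "gripper": 50},
    {"offset": [10, 8, -103], "turn": 0, "gripper": 50},
    {"offset": [10, 8, -103], "turn": 0, "gripper": 50}
  ]
}}

```text
time_s: 2.7
tcp_pos: [578.7, -336.5, 173.3]
tool_rot: [-3.106, 0.467, 0.0]
wrist_force: [-0.0, -0.3, 0.5]
finger_gap: 0.588
```

```bash
python3 st.py
python3 - <<'E'
from h import *
from station import vision
for n,b in(("scene",(300,400,110,180)),("top",(300,390,150,220))):
    c=vision.camera(n); np.savez(n+"1.npz",**c); crop(c,*b,7,n+"2.png",[(577.5,-337,190)])
E
```

```text
2.7 [ 578.7 -336.5  173.3] jaw deg -17.1 z [-0.  0. -1.] F [-0.  -0.3  0.5] gap mm 50.2
q [ 0.61  0.62 -0.27  1.52  0.18  1.02 -0.  ]
```

View pics/scene2.png

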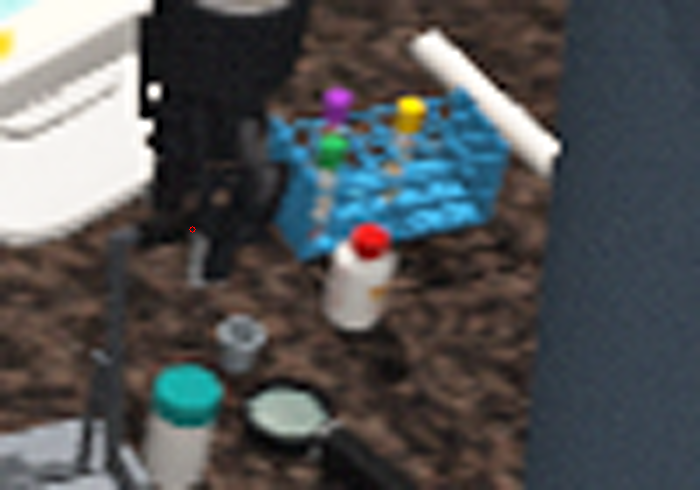

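View pics/top2.png

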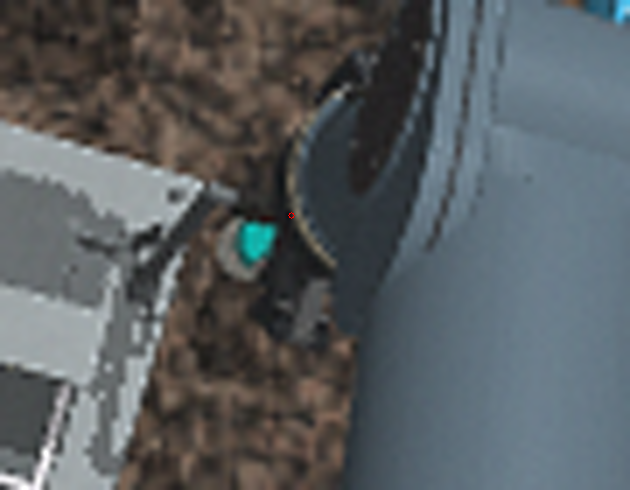

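Emit:
{"api": "send_rows", "payload": {
  "increments": [
    {"offset": [0, 0, 0], "turn": 0, "gripper": 35},
    {"offset": [0, 0, 0], "turn": 0, "gripper": 25},
    {"offset": [0, 0, 0], "turn": 0, "gripper": 10},
    {"offset": [0, 0, 0], "turn": 0, "gripper": 10},
    {"offset": [0, 0, 0], "turn": 0, "gripper": 10},
    {"offset": [0, 0, 0], "turn": 0, "gripper": 10}
  ],
  "grip_force": 20
}}

```text
time_s: 3.3
tcp_pos: [578.2, -337.0, 174.0]
tool_rot: [3.106, -0.468, 0.001]
wrist_force: [-2.4, 0.4, 6.1]
finger_gap: 0.181
```

Emit:
{"api": "send_rows", "payload": {
  "increments": [
    {"offset": [-7, 2.1, 1.6], "turn": 0, "gripper": 10},
    {"offset": [-14.1, 4.3, 3], "turn": 0, "gripper": 10},
    {"offset": [-21.2, 6.5, 3.9], "turn": 0, "gripper": 10},
    {"offset": [-28.3, 8.7, 4.5], "turn": 0, "gripper": 10},
    {"offset": [-35.4, 10.9, 4.7], "turn": 0, "gripper": 10},
    {"offset": [-42.6, 13.1, 4.5], "turn": 0, "gripper": 10},
    {"offset": [-49.7, 15.3, 3.9], "turn": 0, "gripper": 10},
    {"offset": [-56.9, 17.5, 3], "turn": 0, "gripper": 10},
    {"offset": [-56.9, 17.5, 3], "turn": 0, "gripper": 10}
  ]
}}

```text
time_s: 4.05
tcp_pos: [521.3, -319.7, 177.4]
tool_rot: [3.106, -0.468, 0.005]
wrist_force: [3.4, -1.2, 4.3]
finger_gap: 0.18
```

```bash
python3 st.py
```

```text
4.05 [ 521.3 -319.7  177.4] jaw deg -17.1 z [ 0.003 -0.001 -1.   ] F [ 3.4 -1.2  4.3] gap mm 15.3
q [ 0.65  0.54 -0.28  1.68  0.17  0.94  0.01]
```

Emit:
{"api": "send_rows", "payload": {
  "increments": [
    {"offset": [-7, 2.2, -1.3], "turn": 0, "gripper": 10},
    {"offset": [-14, 4.3, -3], "turn": 0, "gripper": 10},
    {"offset": [-21, 6.4, -5], "turn": 0, "gripper": 10},
    {"offset": [-27.7, 8.5, -7.4], "turn": 0, "gripper": 10},
    {"offset": [-34.4, 10.6, -10.2], "turn": 0, "gripper": 10},
    {"offset": [-41, 12.6, -13.3], "turn": 0, "gripper": 10},
    {"offset": [-44.2, 13.6, -15], "turn": 0, "gripper": 10},
    {"offset": [-46, 14.1, -16], "turn": 0, "gripper": 10},
    {"offset": [-46, 14.1, -16], "turn": 0, "gripper": 10},
    {"offset": [-46, 14.1, -16], "turn": 0, "gripper": 10}
  ]
}}

```text
time_s: 4.88
tcp_pos: [476.8, -306.1, 161.2]
tool_rot: [3.105, -0.467, 0.006]
wrist_force: [4.5, -2.1, 5.0]
finger_gap: 0.173
```

```bash
python3 st.py
```

```text
4.88 [ 476.8 -306.1  161.2] jaw deg -17.1 z [ 0.003 -0.002 -1.   ] F [ 4.5 -2.1  5. ] gap mm 14.8
q [ 0.68  0.49 -0.28  1.82  0.18  0.85  0.01]
```

Emit:
{"api": "send_rows", "payload": {
  "increments": [
    {"offset": [-1.5, 0.5, -0.8], "turn": 0, "gripper": 10},
    {"offset": [-3, 0.9, -1.6], "turn": 0, "gripper": 10},
    {"offset": [-4, 1.2, -2.2], "turn": 0, "gripper": 10},
    {"offset": [-4, 1.2, -2.2], "turn": 0, "gripper": 10}
  ]
}}

```text
time_s: 5.22
tcp_pos: [473.4, -305.0, 159.2]
tool_rot: [3.105, -0.467, 0.007]
wrist_force: [5.7, -3.7, 5.0]
finger_gap: 0.176
```

```bash
python3 st.py
```

```text
5.22 [ 473.4 -305.   159.2] jaw deg -17.1 z [ 0.004 -0.002 -1.   ] F [ 5.7 -3.7  5. ] gap mm 15.1
q [ 0.68  0.49 -0.28  1.83  0.18  0.84  0.01]
```

Emit:
{"api": "send_rows", "payload": {
  "increments": [
    {"offset": [-1.5, 0.5, -0.8], "turn": 0, "gripper": 10},
    {"offset": [-3, 0.9, -1.6], "turn": 0, "gripper": 10},
    {"offset": [-4, 1.2, -2.2], "turn": 0, "gripper": 10},
    {"offset": [-4, 1.2, -2.2], "turn": 0, "gripper": 10}
  ]
}}

```text
time_s: 5.55
tcp_pos: [472.8, -304.9, 158.8]
tool_rot: [3.104, -0.466, 0.019]
wrist_force: [12.5, -4.2, 10.5]
finger_gap: 0.174
```

```bash
python3 st.py;python3 - <<'E'
from h import *
from station import vision
for n,b in(("scene",(265,355,150,225)),("top",(265,355,150,225))):
    c=vision.camera(n); np.savez(n+"3.npz",**c); crop(c,*b,7,n+"3.png")
E
```

```text
5.55 [ 472.8 -304.9  158.8] jaw deg -17.1 z [ 0.011 -0.005 -1.   ] F [12.5 -4.2 10.5] gap mm 14.8
q [ 0.68  0.49 -0.28  1.84  0.18  0.83  0.01]
```

View pics/scene3.png

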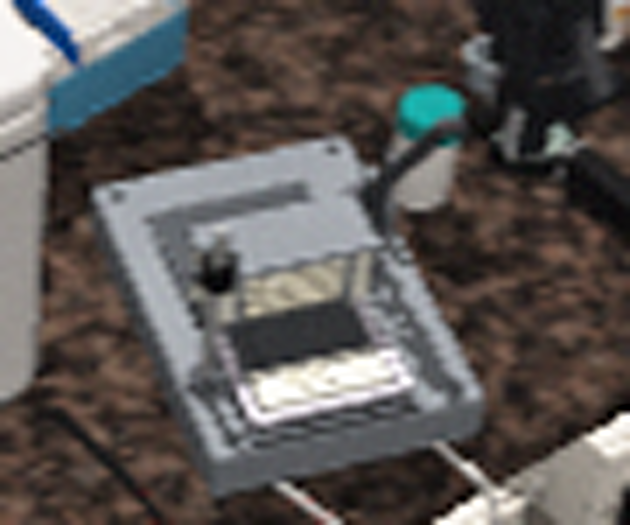

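View pics/top3.png

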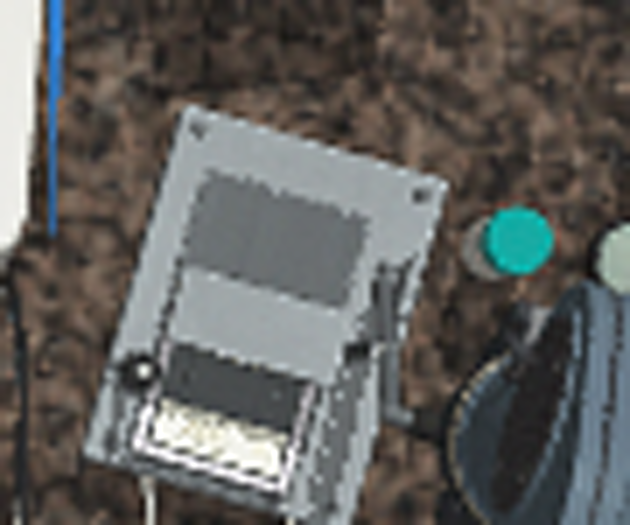

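Run:
```python
import numpy as np
cur=np.array([-110.9,34,-17.4]); th=np.linspace(.735,0,50)
P=[]
for k in th:
    f=.25-k; d=150*(np.sin(f)-np.sin(.25)); P.append([.956*d,-.294*d,150*(np.cos(f)-np.cos(.25))])
P=np.array(P)
for i in range(0,50,10):
    print([ [float(round(a,1)) for a in p-cur] for p in P[i:i+10]]); cur=np.round(P[i+9]-cur,1)+cur
```

```text
[[8.6, -2.5, 4.8], [10.5, -3.1, 5.8], [12.4, -3.7, 6.8], [14.3, -4.3, 7.8], [16.3, -4.9, 8.7], [18.3, -5.5, 9.6], [20.2, -6.1, 10.5], [22.2, -6.7, 11.4], [24.2, -7.3, 12.2], [26.3, -8.0, 13.0]]
[[2.0, -0.6, 0.7], [4.0, -1.2, 1.4], [6.1, -1.8, 2.1], [8.1, -2.5, 2.8], [10.2, -3.1, 3.4], [12.3, -3.8, 4.0], [14.3, -4.4, 4.6], [16.4, -5.0, 5.1], [18.5, -5.7, 5.6], [20.6, -6.3, 6.1]]
[[2.1, -0.7, 0.4], [4.3, -1.3, 0.8], [6.4, -2.0, 1.2], [8.5, -2.6, 1.5], [10.6, -3.3, 1.8], [12.8, -3.9, 2.1], [14.9, -4.6, 2.3], [17.1, -5.3, 2.5], [19.2, -5.9, 2.6], [21.4, -6.6, 2.8]]
[[2.1, -0.6, 0.1], [4.3, -1.3, 0.1], [6.4, -2.0, 0.2], [8.6, -2.6, 0.2], [10.7, -3.3, 0.1], [12.9, -4.0, 0.0], [15.0, -4.6, -0.1], [17.2, -5.3, -0.2], [19.3, -5.9, -0.4], [21.4, -6.6, -0.6]]
[[2.2, -0.6, -0.2], [4.3, -1.3, -0.5], [6.4, -2.0, -0.8], [8.6, -2.6, -1.2], [10.7, -3.3, -1.5], [12.8, -3.9, -1.9], [14.9, -4.6, -2.4], [17.0, -5.2, -2.9], [19.1, -5.9, -3.4], [21.2, -6.5, -3.9]]
```

Emit:
{"api": "send_rows", "payload": {
  "increments": [
    {"offset": [3, -0.9, 1.7], "turn": 0, "gripper": 10},
    {"offset": [6, -1.8, 3.4], "turn": 0, "gripper": 10},
    {"offset": [8.6, -2.5, 4.8], "turn": 0, "gripper": 10},
    {"offset": [10.5, -3.1, 5.8], "turn": 0, "gripper": 10},
    {"offset": [12.4, -3.7, 6.8], "turn": 0, "gripper": 10},
    {"offset": [14.3, -4.3, 7.8], "turn": 0, "gripper": 10},
    {"offset": [16.3, -4.9, 8.7], "turn": 0, "gripper": 10},
    {"offset": [18.3, -5.5, 9.6], "turn": 0, "gripper": 10},
    {"offset": [22.2, -6.7, 11.4], "turn": 0, "gripper": 10},
    {"offset": [26.3, -8, 13], "turn": 0, "gripper": 10}
  ]
}}

```text
time_s: 6.48
tcp_pos: [493.5, -311.0, 168.6]
tool_rot: [-3.106, 0.468, 0.001]
wrist_force: [3.7, -3.9, -1.9]
finger_gap: 0.181
```

Emit:
{"api": "send_rows", "payload": {
  "increments": [
    {"offset": [2, -0.6, 0.7], "turn": 0, "gripper": 10},
    {"offset": [4, -1.2, 1.4], "turn": 0, "gripper": 10},
    {"offset": [6.1, -1.8, 2.1], "turn": 0, "gripper": 10},
    {"offset": [8.1, -2.5, 2.8], "turn": 0, "gripper": 10},
    {"offset": [10.2, -3.1, 3.4], "turn": 0, "gripper": 10},
    {"offset": [12.3, -3.8, 4], "turn": 0, "gripper": 10},
    {"offset": [14.3, -4.4, 4.6], "turn": 0, "gripper": 10},
    {"offset": [16.4, -5, 5.1], "turn": 0, "gripper": 10},
    {"offset": [18.5, -5.7, 5.6], "turn": 0, "gripper": 10},
    {"offset": [20.6, -6.3, 6.1], "turn": 0, "gripper": 10}
  ]
}}

```text
time_s: 7.32
tcp_pos: [514.3, -317.1, 175.0]
tool_rot: [-3.106, 0.467, 0.001]
wrist_force: [2.0, -1.6, 1.5]
finger_gap: 0.179
```

Emit:
{"api": "send_rows", "payload": {
  "increments": [
    {"offset": [2.1, -0.7, 0.4], "turn": 0, "gripper": 10},
    {"offset": [4.3, -1.3, 0.8], "turn": 0, "gripper": 10},
    {"offset": [6.4, -2, 1.2], "turn": 0, "gripper": 10},
    {"offset": [8.5, -2.6, 1.5], "turn": 0, "gripper": 10},
    {"offset": [10.6, -3.3, 1.8], "turn": 0, "gripper": 10},
    {"offset": [12.8, -3.9, 2.1], "turn": 0, "gripper": 10},
    {"offset": [14.9, -4.6, 2.3], "turn": 0, "gripper": 10},
    {"offset": [17.1, -5.3, 2.5], "turn": 0, "gripper": 10},
    {"offset": [19.2, -5.9, 2.6], "turn": 0, "gripper": 10},
    {"offset": [21.4, -6.6, 2.8], "turn": 0, "gripper": 10}
  ]
}}

```text
time_s: 8.15
tcp_pos: [535.9, -323.7, 177.9]
tool_rot: [-3.106, 0.467, -0.0]
wrist_force: [3.1, -0.9, -2.2]
finger_gap: 0.182
```

Emit:
{"api": "send_rows", "payload": {
  "increments": [
    {"offset": [2.1, -0.6, 0.1], "turn": 0, "gripper": 10},
    {"offset": [4.3, -1.3, 0.1], "turn": 0, "gripper": 10},
    {"offset": [6.4, -2, 0.2], "turn": 0, "gripper": 10},
    {"offset": [8.6, -2.6, 0.2], "turn": 0, "gripper": 10},
    {"offset": [10.7, -3.3, 0.1], "turn": 0, "gripper": 10},
    {"offset": [12.9, -4, 0], "turn": 0, "gripper": 10},
    {"offset": [15, -4.6, -0.1], "turn": 0, "gripper": 10},
    {"offset": [17.2, -5.3, -0.2], "turn": 0, "gripper": 10},
    {"offset": [19.3, -5.9, -0.4], "turn": 0, "gripper": 10},
    {"offset": [21.4, -6.6, -0.6], "turn": 0, "gripper": 10}
  ]
}}

```text
time_s: 8.98
tcp_pos: [557.2, -330.3, 177.1]
tool_rot: [-3.106, 0.467, 0.0]
wrist_force: [2.0, 2.7, -2.5]
finger_gap: 0.179
```

Emit:
{"api": "send_rows", "payload": {
  "increments": [
    {"offset": [2.2, -0.6, -0.2], "turn": 0, "gripper": 10},
    {"offset": [4.3, -1.3, -0.5], "turn": 0, "gripper": 10},
    {"offset": [6.4, -2, -0.8], "turn": 0, "gripper": 10},
    {"offset": [8.6, -2.6, -1.2], "turn": 0, "gripper": 10},
    {"offset": [10.7, -3.3, -1.5], "turn": 0, "gripper": 10},
    {"offset": [12.8, -3.9, -1.9], "turn": 0, "gripper": 10},
    {"offset": [14.9, -4.6, -2.4], "turn": 0, "gripper": 10},
    {"offset": [17, -5.2, -2.9], "turn": 0, "gripper": 10},
    {"offset": [19.1, -5.9, -3.4], "turn": 0, "gripper": 10},
    {"offset": [21.2, -6.5, -3.9], "turn": 0, "gripper": 10}
  ]
}}

```text
time_s: 9.82
tcp_pos: [578.2, -336.8, 173.2]
tool_rot: [-3.106, 0.467, 0.001]
wrist_force: [-2.8, 4.4, 6.2]
finger_gap: 0.176
```

```bash
python3 st.py
```

```text
9.82 [ 578.2 -336.8  173.2] jaw deg -17.1 z [-0.  0. -1.] F [-2.8  4.4  6.2] gap mm 15.0
q [ 0.61  0.62 -0.27  1.52  0.18  1.02 -0.  ]
```

Emit:
{"api": "send_rows", "payload": {
  "increments": [
    {"offset": [0, 0, 0], "turn": 0, "gripper": 18},
    {"offset": [0, 0, 0], "turn": 0, "gripper": 22},
    {"offset": [0, 0, 0], "turn": 0, "gripper": 30},
    {"offset": [0, 0, 0], "turn": 0, "gripper": 40},
    {"offset": [0, 0, 0], "turn": 0, "gripper": 50},
    {"offset": [0, 0, 0], "turn": 0, "gripper": 50},
    {"offset": [0, 0, 20], "turn": 0, "gripper": 50},
    {"offset": [0, 0, 50], "turn": 0, "gripper": 50},
    {"offset": [0, 0, 85], "turn": 0, "gripper": 50},
    {"offset": [0, 0, 100], "turn": 0, "gripper": 50}
  ]
}}

```text
time_s: 10.65
tcp_pos: [579.4, -337.4, 277.9]
tool_rot: [3.105, -0.467, 0.008]
wrist_force: [0.8, -0.6, 0.4]
finger_gap: 0.587
```

```bash
python3 st.py;python3 - <<'E'
from h import *
from station import vision
for n,b in(("scene",(265,365,130,225)),("top",(265,365,150,225))):
    c=vision.camera(n); np.savez(n+"4.npz",**c); crop(c,*b,6,n+"4.png")
t=load("top3.npz")
crop(t,265,355,150,225,7,"top3b.png")
# loupe handle from first images
t=load("top0.npz"); crop(t,340,370,180,222,14,"lt.png")
s=load("scene0.npz"); crop(s,330,368,160,192,15,"ls.png")
E
```

```text
10.65 [ 579.4 -337.4  277.9] jaw deg -17.1 z [ 0.005 -0.002 -1.   ] F [ 0.8 -0.6  0.4] gap mm 50.1
q [ 0.62  0.54 -0.28  1.38  0.15  1.24  0.03]
```

View pics/scene4.png

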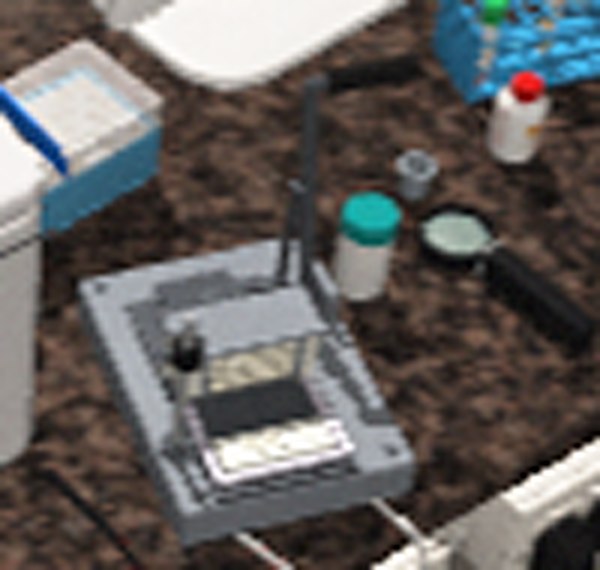

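View pics/top4.png

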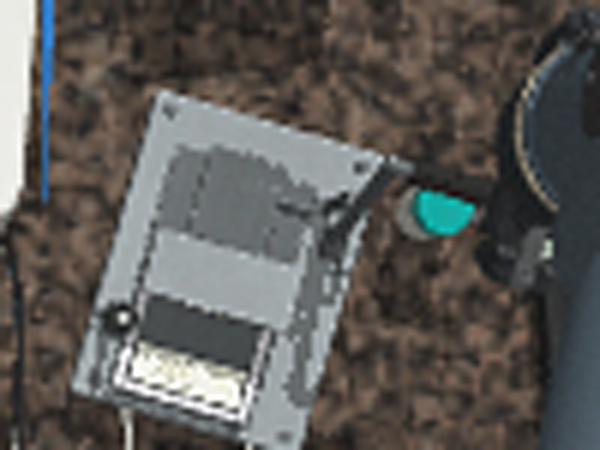

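View pics/lt.png

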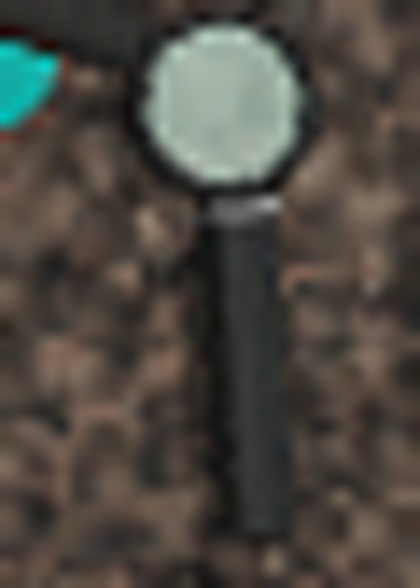

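View pics/ls.png

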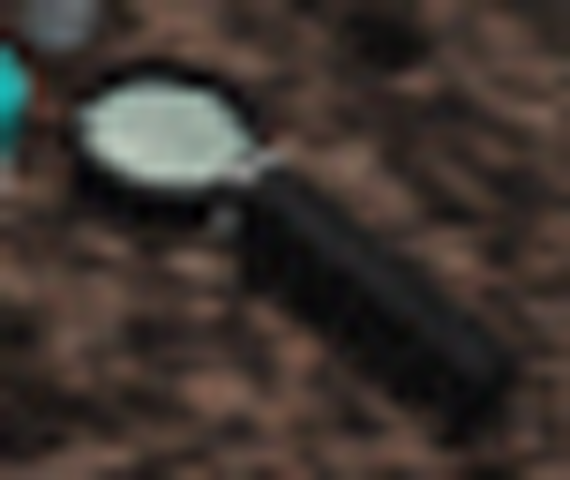

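Run:
```python
from h import *
t=load("top0.npz");s=load("scene0.npz")
L=ray_plane(t,*uc(222,104,340,180,14),10); print("lens t",L)
for p in((247,235),(266,522)): print(ray_plane(t,*uc(*p,340,180,14),24))
L=ray_plane(s,*uc(165,132,330,160,15),10); print("lens s",L)
for p in((293,185),(498,368)): print(ray_plane(s,*uc(*p,330,160,15),24))
# cassette white region top4 : mask
for n in("top4","scene4","top3","scene3"):
    c=load(n+".npz"); im=c["img"].astype(int)
    m=np.zeros(im.shape[:2],np.uint8)
    hit=(im[:,:,0]>190)&(im[:,:,2]>165)
    vs,us=np.nonzero(hit)
    for u,v in zip(us,vs):
        p=ray_plane(c,u,v,44)
        if abs(p[0]-475)<45 and abs(p[1]+200)<60: m[v,u]=1
    cs,_=cv2.findContours(m,0,2); k=max(cs,key=cv2.contourArea)
    pts=np.array([ray_plane(c,*q[0],44)[:2] for q in k],np.float32)
    print(n,cv2.minAreaRect(pts), len(k))
loc=[(110,67),(110,-83),(-90,67)]
t=load("top3.npz");w=[ray_plane(t,*uc(*p,265,150,7),33)[:2] for p in((187,103),(449,183),(84,458))]
print(rigid2(loc,w))
t=load("scene3.npz");w=[ray_plane(t,*uc(*p,265,150,7),33)[:2] for p in((92,190),(345,138),(484,398),(213,478))]
print(rigid2([(110,67),(110,-83),(-90,-83),(-90,67)],w))
```

```text
lens t [ 565.551962   -432.98011053   10.        ]
[ 529.19080375 -435.25113362   24.        ]
[ 451.72164033 -438.82381517   24.        ]
lens s [ 570.46440954 -433.66843151   10.        ]
[ 528.35229563 -437.96147133   24.        ]
[ 451.39508262 -438.3663779    24.        ]
top4 ((466.9740295410156, -198.36119079589844), (83.44793701171875, 28.22154426574707), 71.32015991210938) 42
scene4 ((467.10333251953125, -197.11195373535156), (86.15061950683594, 27.42357635498047), 72.78409576416016) 30
top3 ((466.9740295410156, -198.36119079589844), (83.44793701171875, 28.22154426574707), 71.32015991210938) 42
scene3 ((466.84490966796875, -197.03187561035156), (86.15061950683594, 26.882614135742188), 72.78409576416016) 30
(np.float64(-0.29167430005073147), array([ 526.44120212, -217.51911987]), array([0.74408903, 2.10263042, 1.41927082]))
(np.float64(-0.28858990089913783), array([ 526.83310265, -212.88634952]), array([2.46101388, 1.1618478 , 5.12391731, 5.26232752]))
```

Emit:
{"api": "send_rows", "payload": {
  "increments": [
    {"offset": [-10, -12, 0], "turn": -7, "gripper": 50},
    {"offset": [-20, -25, 0], "turn": -14, "gripper": 50},
    {"offset": [-30, -38, -5], "turn": -21, "gripper": 50},
    {"offset": [-40, -52, -10], "turn": -28, "gripper": 50},
    {"offset": [-50, -65, -20], "turn": -35, "gripper": 50},
    {"offset": [-60, -78, -35], "turn": -42, "gripper": 50},
    {"offset": [-68, -89, -50], "turn": -49, "gripper": 50},
    {"offset": [-74, -97, -65], "turn": -56, "gripper": 50},
    {"offset": [-76, -99, -77], "turn": -63, "gripper": 50},
    {"offset": [-76, -99, -77], "turn": -70, "gripper": 50}
  ]
}}

```text
time_s: 11.58
tcp_pos: [499.4, -436.1, 192.4]
tool_rot: [2.267, -2.173, -0.009]
wrist_force: [0.4, 0.0, -0.7]
finger_gap: 0.584
```

Emit:
{"api": "send_rows", "payload": {
  "increments": [
    {"offset": [0, 0, 0], "turn": -0.5, "gripper": 50},
    {"offset": [0, 0, 0], "turn": -0.5, "gripper": 50},
    {"offset": [0, 0, 0], "turn": -0.5, "gripper": 50}
  ]
}}

```text
time_s: 11.83
tcp_pos: [502.5, -435.7, 196.3]
tool_rot: [2.272, -2.17, 0.0]
wrist_force: [-0.4, -0.5, 0.8]
finger_gap: 0.587
```

```bash
python3 st.py
```

```text
11.83 [ 502.5 -435.7  196.3] jaw deg -87.4 z [ 0. -0. -1.] F [-0.4 -0.5  0.8] gap mm 50.1
q [ 0.62  0.59  0.04  1.51 -0.03  1.04 -0.86]
```

Now descend (193 mm to z ≈ 3), stopping first just above the handle to look.

Emit:
{"api": "send_rows", "payload": {
  "increments": [
    {"offset": [0, 0, -25], "turn": 0, "gripper": 50},
    {"offset": [0, 0, -55], "turn": 0, "gripper": 50},
    {"offset": [0, 0, -85], "turn": 0, "gripper": 50},
    {"offset": [0, 0, -110], "turn": 0, "gripper": 50},
    {"offset": [0, 0, -130], "turn": 0, "gripper": 50},
    {"offset": [0, 0, -146], "turn": 0, "gripper": 50},
    {"offset": [0, 0, -150], "turn": 0, "gripper": 50},
    {"offset": [0, 0, -150], "turn": 0, "gripper": 50}
  ]
}}

```text
time_s: 12.5
tcp_pos: [501.9, -435.4, 45.4]
tool_rot: [-2.27, 2.172, 0.003]
wrist_force: [1.0, -0.3, -0.0]
finger_gap: 0.585
```

```bash
python3 st.py;python3 - <<'E'
from h import *
from station import vision
for n,b in(("scene",(310,400,120,205)),("top",(320,390,160,230))):
    c=vision.camera(n); crop(c,*b,7,n+"5.png")
E
```

```text
12.5 [ 501.9 -435.4   45.4] jaw deg -87.5 z [-0.001  0.001 -1.   ] F [ 1.  -0.3 -0. ] gap mm 50.0
q [ 0.63  0.75  0.03  1.66 -0.03  0.74 -0.86]
```

View pics/scene5.png

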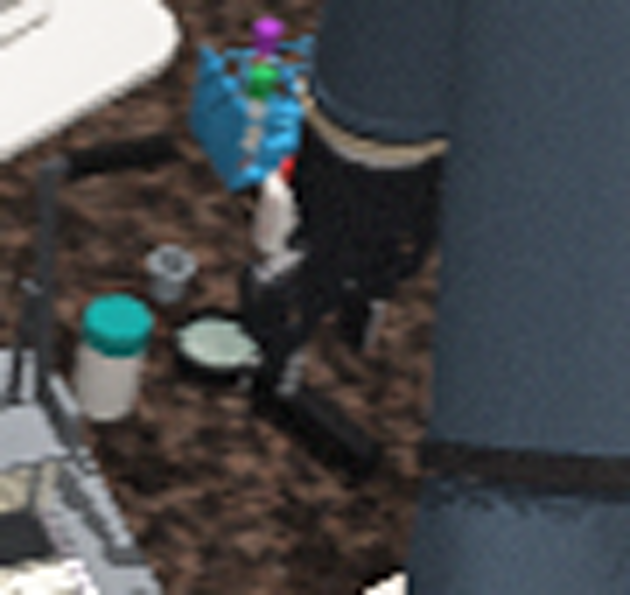

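View pics/top5.png

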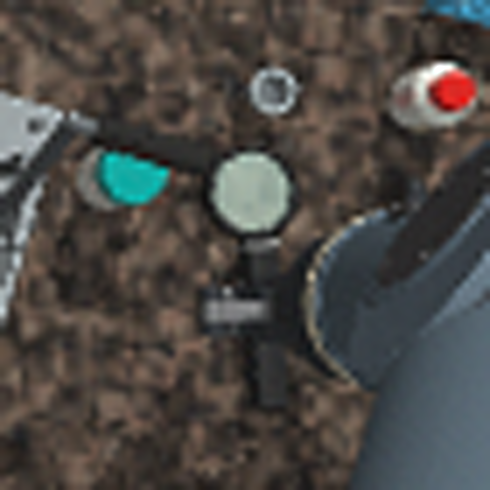

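Straddling the handle looks right; go down and close.

Emit:
{"api": "send_rows", "payload": {
  "increments": [
    {"offset": [0, -0.5, -15], "turn": 0, "gripper": 50},
    {"offset": [0, -0.5, -28], "turn": 0, "gripper": 50},
    {"offset": [0, -0.5, -37], "turn": 0, "gripper": 50},
    {"offset": [0, -0.5, -42], "turn": 0, "gripper": 50},
    {"offset": [0, -0.5, -42], "turn": 0, "gripper": 40},
    {"offset": [0, -0.5, -42], "turn": 0, "gripper": 30},
    {"offset": [0, -0.5, -42], "turn": 0, "gripper": 22}
  ]
}}

```text
time_s: 13.18
tcp_pos: [502.5, -436.7, 4.8]
tool_rot: [-2.267, 2.175, -0.001]
wrist_force: [0.7, 0.3, -0.0]
finger_gap: 0.257
```

```bash
python3 st.py
```

```text
13.18 [ 502.5 -436.7    4.8] jaw deg -87.6 z [ 0.001 -0.    -1.   ] F [ 0.7  0.3 -0. ] gap mm 22.0
q [ 0.63  0.8   0.03  1.68 -0.03  0.66 -0.86]
```

Emit:
{"api": "send_rows", "payload": {
  "increments": [
    {"offset": [0, 0, 0], "turn": 0, "gripper": 18},
    {"offset": [0, 0, 0], "turn": 0, "gripper": 12},
    {"offset": [0, 0, 0], "turn": 0, "gripper": 10},
    {"offset": [0, 0, 0], "turn": 0, "gripper": 10},
    {"offset": [0, 0, 0], "turn": 0, "gripper": 10}
  ],
  "grip_force": 40
}}

```text
time_s: 13.6
tcp_pos: [502.6, -436.7, 5.0]
tool_rot: [-2.267, 2.175, -0.002]
wrist_force: [-0.8, 0.7, 6.3]
finger_gap: 0.204
```

```bash
python3 st.py
```

```text
13.6 [ 502.6 -436.7    5. ] jaw deg -87.6 z [ 0.001 -0.001 -1.   ] F [-0.8  0.7  6.3] gap mm 17.4
q [ 0.63  0.8   0.03  1.68 -0.03  0.66 -0.86]
```

Emit:
{"api": "send_rows", "payload": {
  "increments": [
    {"offset": [0, 0, 4], "turn": 0, "gripper": 10},
    {"offset": [0, 0, 12], "turn": 0, "gripper": 10},
    {"offset": [0, 0, 28], "turn": 0, "gripper": 10},
    {"offset": [0, 0, 50], "turn": 0, "gripper": 10},
    {"offset": [-5, 0, 75], "turn": 0, "gripper": 10},
    {"offset": [-15, 0, 100], "turn": 0, "gripper": 10},
    {"offset": [-28, 0, 125], "turn": 0, "gripper": 10},
    {"offset": [-40, 0, 145], "turn": 0, "gripper": 10},
    {"offset": [-48, 0, 157], "turn": 0, "gripper": 10},
    {"offset": [-50, 0, 160], "turn": 0, "gripper": 10}
  ]
}}

```text
time_s: 14.43
tcp_pos: [451.3, -437.6, 167.0]
tool_rot: [2.265, -2.176, 0.005]
wrist_force: [0.4, -0.7, -1.9]
finger_gap: 0.2
```

```bash
python3 st.py;python3 - <<'E'
from h import *
from station import vision
for n,b in(("scene",(280,380,120,205)),("top",(300,390,150,230))):
    c=vision.camera(n); np.savez(n+"6.npz",**c);crop(c,*b,7,n+"6.png")
E
```

```text
14.43 [ 451.3 -437.6  167. ] jaw deg -87.7 z [ 0.002 -0.003 -1.   ] F [ 0.4 -0.7 -1.9] gap mm 17.1
q [ 0.67  0.56  0.04  1.65 -0.03  0.92 -0.81]
```

View pics/scene6.png

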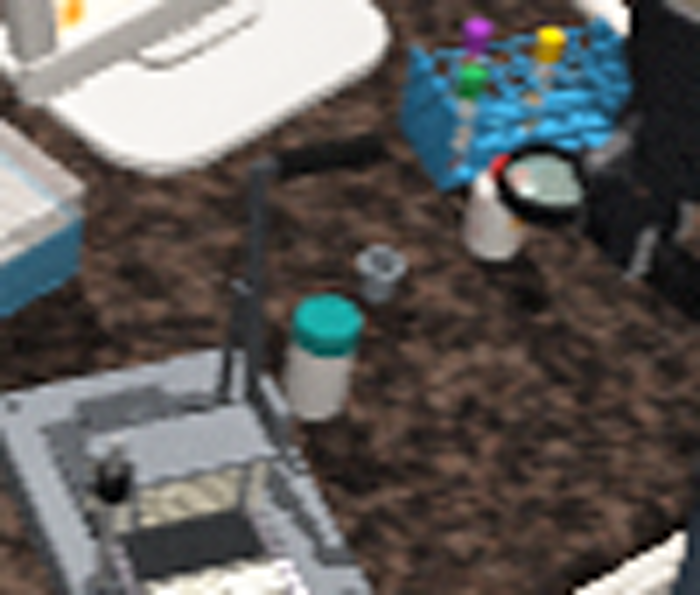

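View pics/top6.png

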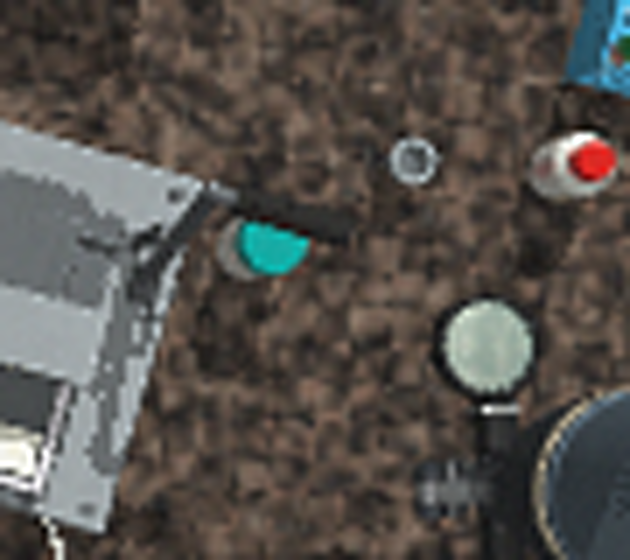

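```bash
cat >> h.py <<'E'
def tri(c1,p1,c2,p2):
    P=[]
    for c in(c1,c2):
        R,t=RT(c); K=np.array([[c["fx"],0,c["cx"]],[0,c["fy"],c["cy"]],[0,0,1]]); P.append(K@np.c_[R,t])
    X=cv2.triangulatePoints(P[0],P[1],np.array(p1,float).reshape(2,1),np.array(p2,float).reshape(2,1)).ravel(); X=X[:3]/X[3]
    return X,[np.round(np.array(proj(c,X))-p,2) for c,p in((c1,p1),(c2,p2))]
E
python3 - <<'E'
from h import *
t=load("top6.npz");s=load("scene6.npz")
def lens(c,box):
    x0,x1,y0,y1=box; im=c["img"][y0:y1,x0:x1].astype(int); r,g,b=im[...,0],im[...,1],im[...,2]
    m=((g>r+3)&(g>110)&(abs(g-b)<40)&(g>=b)).astype(np.uint8)
    cs,_=cv2.findContours(m,0,1); k=max(cs,key=cv2.contourArea); print(len(k),cv2.contourArea(k),cv2.fitEllipse(k))
    e=cv2.fitEllipse(k)[0]; return e[0]+x0,e[1]+y0
pt=lens(t,(360,382,188,210)); ps=lens(s,(350,367,140,155))
print(pt,ps,uc(487,347,300,150,7),uc(543,186,280,120,7))
for a,b in((pt,ps),(uc(487,347,300,150,7),uc(543,186,280,120,7))):print(tri(t,a,s,b))
print(ray_plane(t,*pt,169),ray_plane(s,*ps,169))
E
```

```text
34 106.0 ((9.20767879486084, 10.97770881652832), (11.367733001708984, 12.159272193908691), 162.07830810546875)
28 33.0 ((7.566710472106934, 5.24116325378418), (5.770429611206055, 9.794507026672363), 105.68599700927734)
(369.20767879486084, 198.97770881652832) (357.56671047210693, 145.24116325378418) (369.1428571428571, 199.14285714285714) (357.1428571428571, 146.14285714285714)
(array([ 516.02163653, -432.77833157,  175.86351036]), [array([-0.31, -0.26]), array([ 0.31, -0.01])])
(array([ 516.2394266 , -433.27040013,  171.1128936 ]), [array([-0.53, -0.46]), array([ 0.53, -0.02])])
[ 515.2990179  -435.91330071  169.        ] [ 521.52265033 -438.13345696  169.        ]
```

Emit:
{"api": "send_rows", "payload": {
  "increments": [
    {"offset": [0, 6, 3], "turn": 7, "gripper": 10},
    {"offset": [0, 20, 5], "turn": 14, "gripper": 10},
    {"offset": [0, 40, 5], "turn": 21, "gripper": 10},
    {"offset": [0, 60, 5], "turn": 28, "gripper": 10},
    {"offset": [0, 80, 5], "turn": 35, "gripper": 10},
    {"offset": [0, 100, 5], "turn": 42, "gripper": 10},
    {"offset": [0, 120, 5], "turn": 49, "gripper": 10},
    {"offset": [1, 140, 5], "turn": 56, "gripper": 10},
    {"offset": [2, 158, 5], "turn": 63, "gripper": 10},
    {"offset": [3, 170, 5], "turn": 70, "gripper": 10}
  ]
}}

```text
time_s: 15.37
tcp_pos: [455.5, -263.4, 167.9]
tool_rot: [-3.104, 0.467, 0.003]
wrist_force: [-0.8, 0.9, 0.1]
finger_gap: 0.197
```

Emit:
{"api": "send_rows", "payload": {
  "increments": [
    {"offset": [0, 6, 0], "turn": 0, "gripper": 10},
    {"offset": [0, 10, 0], "turn": 0, "gripper": 10},
    {"offset": [0, 12, 0], "turn": 0, "gripper": 10},
    {"offset": [0, 12, 0], "turn": 0, "gripper": 10},
    {"offset": [0, 12, 0], "turn": 0, "gripper": 10}
  ]
}}

```text
time_s: 15.78
tcp_pos: [455.1, -255.0, 169.0]
tool_rot: [3.104, -0.485, -0.001]
wrist_force: [0.6, 0.1, -0.8]
finger_gap: 0.199
```

```bash
python3 st.py;python3 - <<'E'
from h import *
from station import vision
for n,b in(("scene",(270,360,130,220)),("top",(260,350,150,230))):
    c=vision.camera(n); np.savez(n+"7.npz",**c);crop(c,*b,6.6,n+"7.png",[(474.7,-192,172)])
E
```

```text
15.78 [ 455.1 -255.   169. ] jaw deg -17.8 z [-0. -0. -1.] F [ 0.6  0.1 -0.8] gap mm 17.0
q [ 0.64  0.43 -0.32  1.92  0.18  0.82 -0.08]
```

View pics/scene7.png

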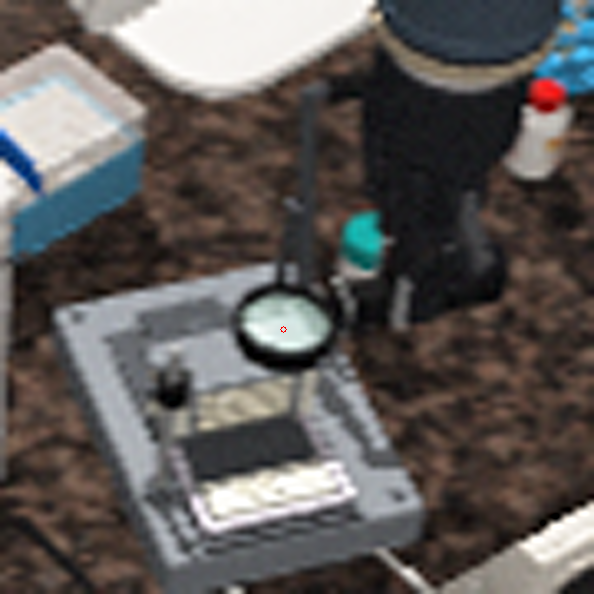

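View pics/top7.png

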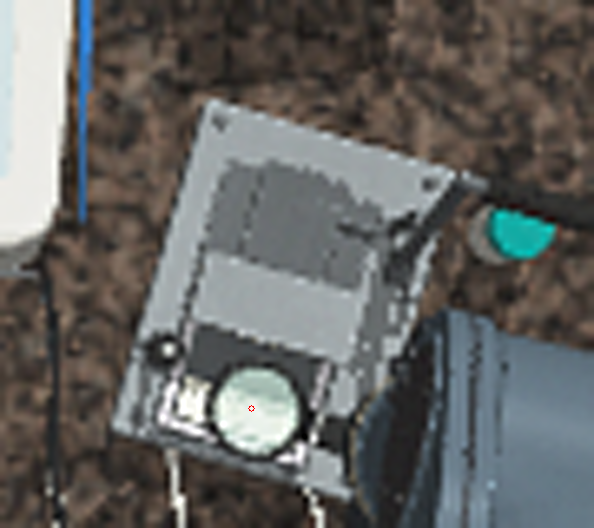

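Emit:
{"api": "send_rows", "payload": {
  "increments": [
    {"offset": [0, 0, -8], "turn": 0, "gripper": 10},
    {"offset": [0, 1, -18], "turn": 0, "gripper": 10},
    {"offset": [0, 1, -29], "turn": 0, "gripper": 10},
    {"offset": [0, 1, -38], "turn": 0, "gripper": 10},
    {"offset": [0, 1, -45], "turn": 0, "gripper": 10},
    {"offset": [0, 1, -49], "turn": 0, "gripper": 10},
    {"offset": [0, 1, -49], "turn": 0, "gripper": 10},
    {"offset": [0, 1, -49], "turn": 0, "gripper": 10}
  ]
}}

```text
time_s: 16.55
tcp_pos: [455.2, -253.4, 120.1]
tool_rot: [-3.104, 0.481, 0.001]
wrist_force: [0.1, 0.2, -0.7]
finger_gap: 0.201
```

```bash
python3 st.py;python3 - <<'E'
from h import *
from station import vision
for n,b in(("scene",(280,340,160,215)),("top",(270,330,180,230))):
    c=vision.camera(n); np.savez(n+"8.npz",**c);crop(c,*b,10,n+"8.png",[(474.7,-192,122)])
E
```

```text
16.55 [ 455.2 -253.4  120.1] jaw deg -17.6 z [-0.  0. -1.] F [ 0.1  0.2 -0.7] gap mm 17.2
q [ 0.62  0.49 -0.3   1.97  0.22  0.71 -0.11]
```

View pics/scene8.png

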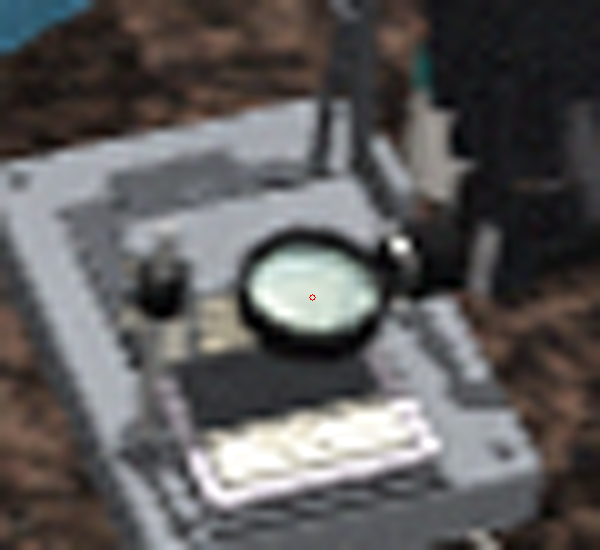

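View pics/top8.png

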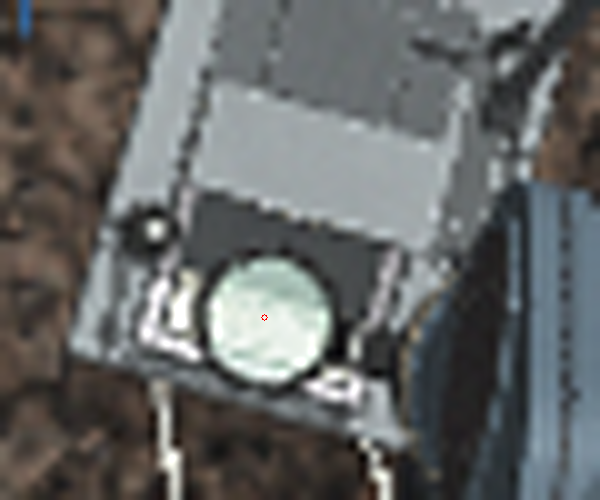

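Run:
```python
from h import *
t=load("top8.npz");s=load("scene8.npz")
def fit(c,box,n):
    x0,x1,y0,y1=box; im=cv2.resize(c["img"][y0:y1,x0:x1],None,fx=8,fy=8,interpolation=cv2.INTER_CUBIC).astype(int); r,g,b=im[...,0],im[...,1],im[...,2]
    m=((g>r+4)&(g>120)).astype(np.uint8)
    m=cv2.morphologyEx(m,cv2.MORPH_OPEN,np.ones((9,9)))
    cs,_=cv2.findContours(m,0,1); k=cv2.convexHull(max(cs,key=cv2.contourArea)); e=cv2.fitEllipse(k)
    v=np.ascontiguousarray(im.astype(np.uint8)[:,:,::-1]); cv2.ellipse(v,e,(0,0,255),1); cv2.imwrite("pics/"+n,v)
    return uc(*e[0],x0,y0,8),np.array(e[1])/8
pt=fit(t,(285,310,200,225),"e_t.png");ps=fit(s,(300,325,178,202),"e_s.png")
print(pt,ps)
X=tri(t,pt[0],s,ps[0]);print("lens",X)
P=tri(t,(285.05,202.55),s,(295.95,182.25));print("post",P)
th=-.294;R=np.array([[np.cos(th),-np.sin(th)],[np.sin(th),np.cos(th)]])
print("rel",R.T@(X[0]-P[0])[:2],X[0][2]-P[0][2]+151)
for z in(119,122): print(ray_plane(t,*pt[0],z),ray_plane(s,*ps[0],z))
print(ray_plane(t,285.05,202.55,151),ray_plane(s,295.95,182.25,151))
# collar bottom/top samples & ring
g=s["img"].mean(2); print(g[176:200,291:301].astype(int))
```

```text
((296.2525119781494, 211.5924835205078), array([12.3788414 , 12.49872494])) ((310.74335956573486, 188.5637550354004), array([ 8.09300232, 12.6219492 ]))
lens (array([ 474.0353729 , -191.81230915,  126.5090157 ]), [array([-0.21, -0.17]), array([0.23, 0.01])])
post (array([ 505.76740437, -150.27230143,  153.78074001]), [array([-0.37, -0.3 ]), array([0.39, 0.02])])
rel [-18.33290226 -48.95302603] 123.7282756935832
[ 473.36878617 -193.35623133  119.        ] [ 479.31003761 -196.01043963  119.        ]
[ 473.39478315 -193.0326485   122.        ] [ 477.38040861 -194.07831801  122.        ]
[ 504.79245016 -151.75709518  151.        ] [ 508.47815899 -150.91913406  151.        ]
[[173 167 148 142 130 110  99 100 101  97]
 [114 105 103 103 101  99  96  97  98  99]
 [ 97  98 101  99  98 101  97 106 110 116]
 [109  91 103 105 100  97 100 114 122 101]
 [ 78  75 103 101  99  97  96  94 109 129]
 [100 107 105 101 117 128 151 170 167 168]
 [106 125 151 169 178 196 190 175 175 170]
 [ 91 130 173 174 155 148 149 160 170 168]
 [ 99 139 171 178 143 102 122 160 170 170]
 [104  98 117 128 105 105 119 154 175 167]
 [107 109 101  58  83  96  72  81 139 169]
 [110 105  82  43  77  99  62  68 140 170]
 [103 114  86  30  44  37  17  52 145 182]
 [ 97  72  46  20  20  17  10  57 101 129]
 [104  88  59   8  10   8  10  59 106 151]
 [ 89 129 119  60  17   6  44  83 105 136]
 [112 124 118 112  98 116 142 134 119 152]
 [132  59  75  96  99 135 163 129  85 126]
 [144  65  66  92 109 139 160 128  98 165]
 [180 135  60  82 111 142 158 129  87  87]
 [180 134  50  83 107  99  78  64  57  55]
 [176 178 147 100 107 103  77  50  53  55]
 [177 179 151 102 119 149 118  49  54  57]
 [175 173 145 104  97 122 120  64  49  52]]
```

View pics/e_s.png

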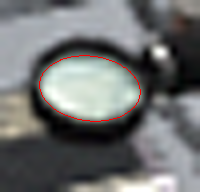

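View pics/e_t.png

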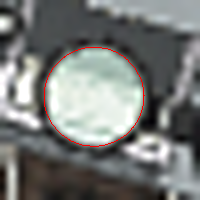

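Run:
```python
from h import *
s=load("scene8.npz")
R,tt=RT(s); cam=-R.T@tt
p=np.array([474.,-193.4]); d=cam[:2]-p; d/=np.linalg.norm(d)
for m in (118,120,122,124): print(m,"ring front-bottom",np.round(proj(s,(*(p+26*d),m-7)),2),"back-top",np.round(proj(s,(*(p-26*d),m+7)),2))
g=s["img"].mean(2); print(g[180:200,308:314].astype(int))
```

```text
118 ring front-bottom [309.92 196.96] back-top [312.2  183.22]
120 ring front-bottom [309.99 196.58] back-top [312.26 182.83]
122 ring front-bottom [310.05 196.2 ] back-top [312.33 182.44]
124 ring front-bottom [310.11 195.82] back-top [312.39 182.05]
[[176 176 173 173 171 175]
 [176 178 176 175 176 171]
 [161 125 129 145 140 162]
 [ 44  30  27  34  38  61]
 [ 50  72  71  57  33  18]
 [154 152 152 153 151 135]
 [224 229 225 212 197 180]
 [209 210 209 205 211 218]
 [220 222 221 216 213 206]
 [226 221 218 222 217 213]
 [233 221 213 210 216 210]
 [243 236 222 211 219 209]
 [ 99 160 187 196 209 165]
 [ 14  44  57  62  64  47]
 [ 11  12  11  12  15  17]
 [ 18  14  13  12   8   7]
 [ 51  46  42  42  40  42]
 [ 52  53  52  55  51  53]
 [ 49  53  55  54  56  54]
 [ 53  51  49  50  46  47]]
```

Emit:
{"api": "send_rows", "payload": {
  "increments": [
    {"offset": [0.5, 0.7, -0.7], "turn": 0, "gripper": 10},
    {"offset": [1, 1.3, -1.5], "turn": 0, "gripper": 10},
    {"offset": [1, 1.3, -1.5], "turn": 0, "gripper": 10},
    {"offset": [1, 1.3, -1.5], "turn": 0, "gripper": 10},
    {"offset": [1, 1.3, -1.5], "turn": 0, "gripper": 10},
    {"offset": [1, 1.3, -1.5], "turn": 0, "gripper": 10},
    {"offset": [1, 1.3, -1.5], "turn": 0, "gripper": 10}
  ]
}}

```text
time_s: 17.23
tcp_pos: [456.2, -252.2, 118.8]
tool_rot: [3.104, -0.481, 0.0]
wrist_force: [-0.1, -0.6, -0.3]
finger_gap: 0.204
```

```bash
python3 st.py;python3 - <<'E'
from h import *
from station import vision
for n,b in(("scene",(265,365,125,215)),("top",(260,360,150,230))):
    c=vision.camera(n); np.savez(n+"9.npz",**c);crop(c,*b,7,n+"9.png")
E
python3 st.py
```

```text
17.23 [ 456.2 -252.2  118.8] jaw deg -17.6 z [ 0. -0. -1.] F [-0.1 -0.6 -0.3] gap mm 17.4
q [ 0.62  0.5  -0.3   1.97  0.22  0.7  -0.12]
17.33 [ 456.2 -252.2  118.8] jaw deg -17.6 z [-0. -0. -1.] F [ 0.4 -0.4 -0.2] gap mm 17.0
q [ 0.62  0.5  -0.3   1.97  0.22  0.7  -0.12]
```

View pics/scene9.png

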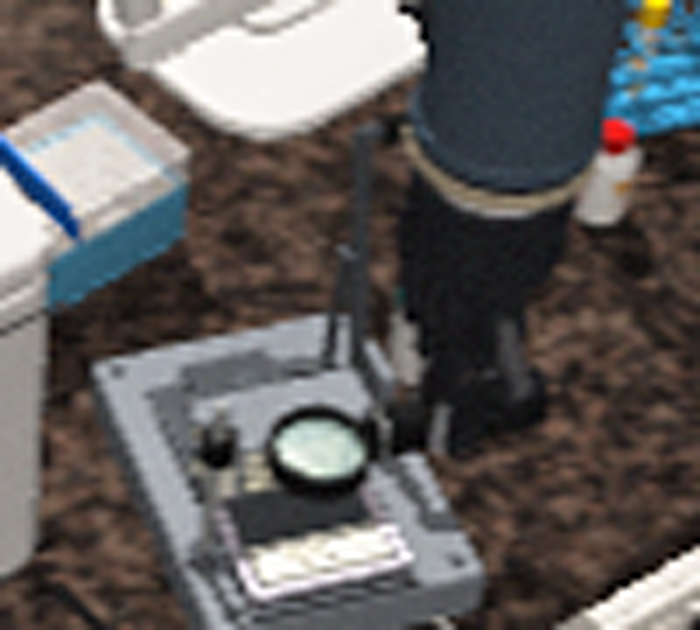

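View pics/top9.png

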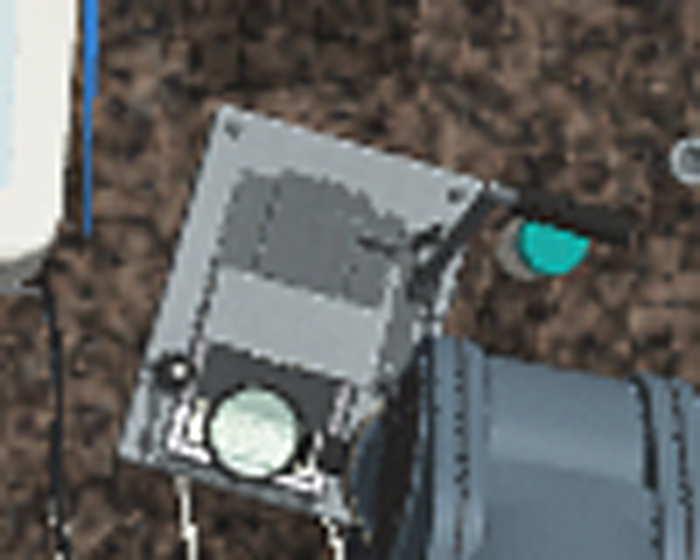

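```bash
python3 -c "
from station import ticket
print(ticket.job_done())"; python3 st.py
```

```text
the job is handed in; nothing more can be done
None
the job is handed in; nothing more can be done
```

I pulled the lever to its front stop, eased it back to rest over about 4 s, then picked up the loupe and handed in while holding it over the result window. The job ended at about 17 s of the 72 s allowed.

- **Lever and cassette:** At the front the wrist force rose to about 13 N and the arm stopped moving, so the stop was reached. The pictures show the cassette fully out against the tray's end lip. It stayed there after the lever went back, and I opened the grip only once the lever was at rest.
- **Loupe hold:** The loupe is held by its handle with the tool vertical. The wrist force is under 1 N and the arm is still, touching neither the cassette nor the dispenser.
- **Centring:** Before my last correction the lens was 1 to 2 mm off the window, by both camera views. I then moved it about 1.6 mm to correct that. The last pictures look centred, but I did not measure it again.
- **Height:** This is the least certain part. My estimates of the collar's middle disagreed, from about 118 to 124 mm above the worktop. I set the lens middle at about 120.5 to 121 mm, so it could be off by 2 to 3 mm.
- **Calibration:** The two cameras also disagree with each other by 2 to 4 mm sideways, so I relied more on the top view for position.

The collar, post and bystanders looked untouched wherever they were in view. My last close-ups did not cover the timer, bottle_a or the cuvette rack, but the arm never went near them.

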